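# Check the electrode gap with the blade gauge

### The job

Before the electrolysis demonstration, check the gap between the two hanging electrode plates: slide the blade of the gap gauge between them from the open front, in as far as the depth line on the blade, and hold it still there for a second. Then draw it out and drop the gauge into the open storage tub. Do not jam the blade against the holder, and leave the flask, bottle and jar standing where they are.

Things in the scene. Friction and masses are not known exactly. Their poses are not given: they have to be found in the camera images.
- gauge: Loose gap gauge, 90 g, 124 mm long, standing flat on the table. Black grip block 44 long (x) x 20 wide (y) x 44 mm high; from its front a steel blade on edge, 6 mm thick (y), 20 mm high (z 0 to 20 mm), x = 22 to 102 mm; the last 12 mm only 3 mm thick. Origin: centre of the grip block's underside; x along the blade to its tip, z up.
- gauge_grip (a point): Point to grip, inside the grip block on its vertical axis, 26 mm above the gauge's underside; close the fingers across the 20 mm width (gauge y).
- gauge_line (a point): Depth line: 3 mm wide black line round the blade, 35 mm back from the tip (gauge x = 67 mm), at the blade's half height (10 mm above the underside). Axes as gauge.
- gauge_tip (a point): Middle of the blade's tip edge (gauge x = 102 mm, 10 mm above the underside). Axes as gauge.
- cell: Electrode holder fixed to the table: pale wood base 90 (x) x 124 (y) x 12 mm, white posts at y = -50 and 50 mm, white crossbar (x -10 to 10 mm) 95 to 109 mm above the table, two brass terminals up to 121 mm. Two dark upright plates hang under the crossbar (see cell_mouth). Origin: centre of the base's underside; x along the gap from front (robot's side) to rear, z up.
- cell_mouth (a point): Centre of the front opening of the gap between the plates, at their front edges (cell x = -25 mm), 60 mm above the table. Plates: 50 mm long (cell x -25 to 25), 5 mm thick, 28 to 95 mm above the table. Gap 10 mm wide (y -5 to 5), open at front, rear and below, under the crossbar on top. x points into the gap, y across, z up.
- tub: Open grey plastic storage tub, fixed to the table, 220 (x) x 150 (y) x 50 mm high, walls and floor about 4 mm. Origin: centre of its underside; x along its length.
- tub_in (a point): Centre of the tub's inner floor. Axes as tub.
- flask: Bystander: loose conical glass flask, 76 mm across the foot, 125 mm high. Origin: centre of its underside.
- reagent: Bystander: loose small amber bottle, 48 mm across, 85 mm high. Origin: centre of its underside.
- jar: Bystander: loose small white jar with black cap, 52 mm across, 55 mm high. Origin: centre of its underside.

How it is judged:
By the outcome, as a careful person would: the job done as asked, in the order asked, and still so for the second after the job is handed in, with the robot touching nothing.
It also fails if it takes over 56 s, if anything falls off the work surface, if the arm or the gripper's body presses on something with over 40 N, if the wrist force passes 120 N, or if a joint passes its speed limit or range.

### The arm

A 6-joint arm with a two-finger parallel gripper is mounted at the origin on the work surface. World frame = base frame: x ahead of the robot, y to its left, z up, the work surface at z = 0. Lengths are in mm, angles in rad, forces in N, time in s.
With the tool pointing down it reaches from about 275 to 750 mm from the base axis. Payload 10.2 kg.
Tool frame: the origin (TCP) lies midway between the tips of the shut fingers; the grasp point (between the pads) lies 19 mm behind it; z points along the fingers, y is the line along which they close (so a half turn about z gives the same grasp; the last joint's range is limited). The gripper opens to 85 mm and grips with 20 to 120 N. Pads are 22 mm wide; open, the fingers measure 114 mm over their backs; the gripper's body (76 mm by 85 mm) begins 54 mm behind the grasp point. The pads swing forward as they close: fully open they stand 13 mm farther back than shut.
Start: joints at [-1.325, 0.313, 1.498, -0, 1.331, -0.223], TCP at [237.192, -468.371, 231.294] pointing down, gripper open.
Joint ranges: [-2.94, 2.94], [-0.97, 2.17], [0.19, 2.56], [-1.23, 4.37], [0.02, 3.11], [-2.88, 2.88]. Speed limits (rad/s): [2.39, 2.39, 3.01, 3.14, 3.14, 3.14].

### API

Orientations are given as a unit quaternion [w, x, y, z].
In Python, from rig import ctrl, capture, camera_info gives the robot as it stands.
- The arm moves only by the tool apply_moves, never from a script. Its argument "targets" is a list of rows, each a list of 3 entries, a list of its own where there are three numbers: the finger opening in mm, from 0 to 85.4, then the shift along the world's x, y, z in mm, then the turn, a rotation vector about the world's x, y, z in degrees. In form: [[grip, [dx, dy, dz], [rx, ry, rz]], ...]. A call has 1 to 20 rows; each row is the pose to reach, as a shift and turn from the pose commanded when the call began; what a row does not reach only later rows make up. A row lasts 1/10 s, in which the tool goes at most 50 mm and 8.59 degrees, less where a joint would pass 70% of its speed; a pose out of reach is approached as far as the arm can. A call with a gripper value outside its range is refused whole. The fingers move at their own pace and stop on an object; "squeeze" is the grip in N (left out, the last holds). Time passes only in rows, so rows that repeat a pose let the fingers close. It gives the time, the measured TCP pose, the force, the opening and the grip force at its end, in the units of the state.
- ctrl.sense(): the state, without advancing time (a new reading comes with each control period).
- capture(name): name is "scene" or "top"; returns (picture, depth): 480x640x3 uint8, blue, green, red; 480x640 float32, mm along the optical axis (not along the pixel's ray), 0 where there is no reading.
- camera_info(name): a dict with "vfov" (degrees; the focal length in pixels is half the picture's height over the tangent of half this angle, whatever the lens; pixels are square), "cx", "cy" (the principal point, pixels), "extrinsics" (4x4, takes a point from camera to world coordinates). Camera axes: x right, y down, z forward; pixel columns grow to the right and rows downward; lengths in mm; the calibration is good to about 2 mm. A picture is of the moment at which its call begins. camera_info takes no time and is no camera call.
- ctrl.finish_job(): hands the job in; it is judged then, once.
The state is a dict: "time_s": time; "joints": joint angles; "dq": joint speeds; "tau": joint torques, N m; "eef_pos": TCP position; "ee_rot": TCP orientation; "force": force on the tool from outside, world axes, zero at the start; "wrist_torque": the same for the moment, N m; "grip_width": opening from 0.0 (shut) to 1.0 (fully open); "grip_force": force on a finger pad.
Only numpy, scipy, OpenCV 4.12 (cv2) and the standard library are available. Lean on these libraries where they do the work, as an engineer would, in place of code of your own. Each camera call takes 0.05 s, during which the arm holds its last target. There are 200 camera calls.

## Working session

There is one attempt and no reset: what is moved stays moved. The work goes in short steps, Python scripts to look and compute and a tool call to move; the robot and the scene stay as the last step left them, time stands still between calls to the robot, and variables do not carry over. Pictures are saved under pics/ and viewed, at most 10 in all, crops included, and the job is handed in when it is done.

Besides the shell and the picture viewer there is one more tool, called after "Request:" in YAML: its name, and indented under it one key for each argument. apply_moves: Moves the arm, as the interface text tells. Its arguments: {"type":"object","properties":{"targets":{"type":"array","items":{"type":"array"}},"squeeze":{"type":"number"}},"required":["targets"]}

```bash
ls; mkdir -p pics
cat > h.py <<'E'
import numpy as np, cv2
from rig import ctrl,capture,camera_info
def cam(n):
    c=camera_info(n); f=240/np.tan(np.radians(c['vfov'])/2); return f,c['cx'],c['cy'],np.array(c['extrinsics'])
def world(n,d):
    f,cx,cy,E=cam(n); v,u=np.mgrid[:480,:640]
    P=np.stack([(u-cx)/f*d,(v-cy)/f*d,d],-1); return P@E[:3,:3].T+E[:3,3]
def ray(n,u,v,z):
    f,cx,cy,E=cam(n); r=E[:3,:3]@np.array([(u-cx)/f,(v-cy)/f,1]); o=E[:3,3]; return o+r*(z-o[2])/r[2]
E
python3 - <<'E'
from h import *
for n in("scene","top"):
    p,d=capture(n); cv2.imwrite(f'pics/{n}0.png',p); np.save(f'{n}0.npy',d)
    print(n,cam(n),(d>0).mean())
print(ctrl.sense())
E
```

```text
pics
scene (np.float64(501.03738478578924), 313.20802156338345, 231.92612584592572, array([[ 7.36732340e-01,  4.17296050e-01, -5.32061524e-01,
         1.13933934e+03],
       [ 6.75878585e-01, -4.78122223e-01,  5.60880806e-01,
        -5.59855599e+02],
       [-2.03370935e-02, -7.72828019e-01, -6.34289568e-01,
         7.02726467e+02],
       [ 0.00000000e+00,  0.00000000e+00,  0.00000000e+00,
         1.00000000e+00]])) 0.9960872395833333
top (np.float64(456.52096808488614), 314.5613026145591, 240.53117552585044, array([[-1.33183231e-02, -9.96600080e-01,  8.13074561e-02,
         5.05317108e+02],
       [-9.99907415e-01,  1.35010504e-02,  1.69797384e-03,
         1.24129855e+01],
       [-2.78993693e-03, -8.12773141e-02, -9.96687621e-01,
         1.04477243e+03],
       [ 0.00000000e+00,  0.00000000e+00,  0.00000000e+00,
         1.00000000e+00]])) 0.99615234375
{'time_s': 0.1, 'joints': array([-1.32539968e+00,  3.13396310e-01,  1.49834620e+00,  1.35227229e-06,
        1.33097415e+00, -2.23413524e-01]), 'dq': array([-0.00078962, -0.00049728, -0.0014096 ,  0.00136227,  0.00029227,
       -0.00131294]), 'tau': array([ 2.78814885e-03, -4.12899756e+01, -2.60141963e+01, -1.86516390e-04,
        3.04158224e-03,  2.46229277e-06]), 'eef_pos': array([ 237.13710763, -468.14799077,  230.79674846]), 'ee_rot': array([-5.61979919e-04,  9.72652575e-01,  2.32264188e-01, -5.52055077e-06]), 'force': array([ 0.10534564,  0.29633574, -0.18476279]), 'wrist_torque': array([-0.01333075, -0.04216794,  0.02598463]), 'grip_force': 0.0, 'grip_width': 0.9964340398600753}
```

View pics/top0.png

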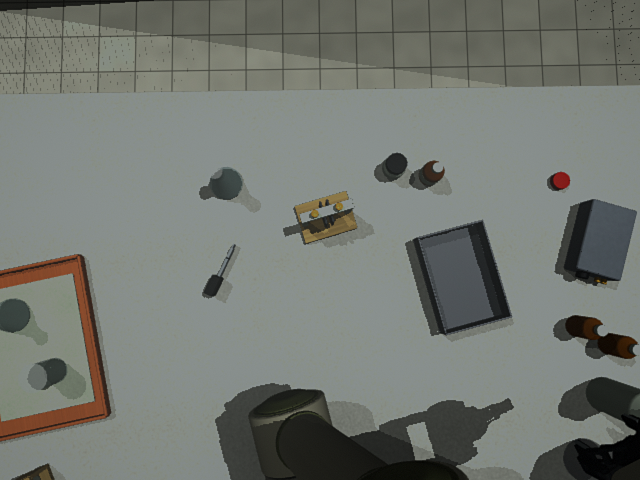

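View pics/scene0.png

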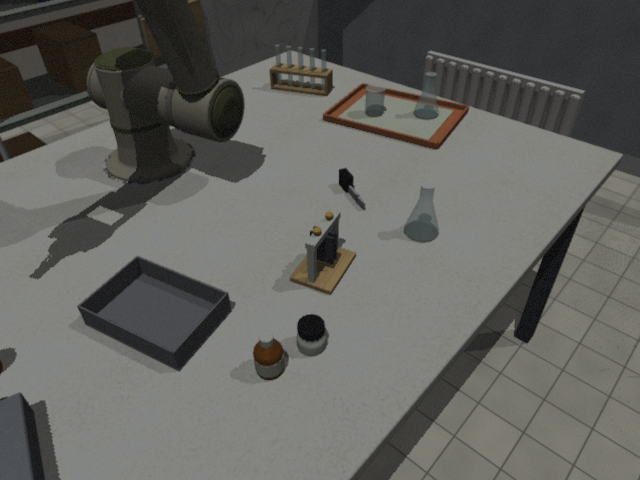

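The top view shows the gauge at (213,285) with its tip at (235,246), the cell at (325,217) and the tub at (460,277). The flask is at (226,183), the jar at (396,166) and the bottle at (432,172). In the scene view, the cell is at (325,255), the gauge at (350,185) and the flask at (422,215).

Run:
```python
from h import *
for n in("top","scene"):
    p=cv2.imread(f'pics/{n}0.png'); d=np.load(f'{n}0.npy'); W=world(n,d)
    box={'top':{'cell':(270,180,370,255),'gauge':(190,235,250,305),'tub':(400,215,520,340)},
         'scene':{'cell':(280,200,365,295),'gauge':(330,160,375,215),'tub':(70,250,240,370)}}[n]
    for k,(a,b,c,e) in box.items():
        w=W[b:e,a:c].reshape(-1,3); col=p[b:e,a:c].reshape(-1,3).astype(int)
        print(n,k,'table z',np.median(w[:,2]).round(1))
        if k=='gauge':
            for lo,hi,l in((30,60,'block'),(9,28,'blade')):
                q=w[(w[:,2]>lo)&(w[:,2]<hi)]
                if len(q)>5:
                    r=cv2.minAreaRect(q[:,:2].astype(np.float32)); print(l,len(q),np.round(r[0],1),np.round(r[1],1),round(r[2],1),q[:,2].max().round(1))
        if k=='cell':
            m=(col[:,2]-col[:,0]>35)&(w[:,2]<25)&(w[:,2]>4)
            for l,q in(('wood',w[m]),('bar',w[(w[:,2]>102)&(w[:,2]<113)]),('hi',w[w[:,2]>114])):
                if len(q)>3:
                    r=cv2.minAreaRect(q[:,:2].astype(np.float32)); print(l,len(q),np.round(r[0],1),np.round(r[1],1),round(r[2],1),np.median(q[:,2]).round(1))
            q=w[w[:,2]>114]; print(np.round(q,0).tolist()[:30])
        if k=='tub':
            q=w[(w[:,2]>42)&(w[:,2]<60)]; r=cv2.minAreaRect(q[:,:2].astype(np.float32)); print(len(q),np.round(r[0],1),np.round(r[1],1),round(r[2],1))
a=cv2.imread('pics/top0.png');b=cv2.imread('pics/scene0.png')
R=lambda i,x,y:cv2.resize(i[y:y+75,x:x+100],(400,300),interpolation=cv2.INTER_CUBIC)
im=np.vstack([np.hstack([R(a,275,180),R(a,180,235)]),np.hstack([cv2.resize(b[205:295,275:395],(400,300),interpolation=cv2.INTER_CUBIC),R(b,305,150)])])
cv2.imwrite('pics/zoom0.png',cv2.convertScaleAbs(im,alpha=1.5))
```

```text
top cell table z 0.9
wood 1038 [644.3 -11.3] [ 89.2 122.3] 15.8 11.9
bar 447 [644.1 -11.1] [ 20.7 113.4] 15.9 108.9
hi 126 [590.2   9.5] [ 55.8 160.5] 68.9 121.6
[[505.0, 12.0, 1045.0], [505.0, 12.0, 1045.0], [505.0, 12.0, 1045.0], [505.0, 12.0, 1045.0], [505.0, 12.0, 1045.0], [505.0, 12.0, 1045.0], [505.0, 12.0, 1045.0], [505.0, 12.0, 1045.0], [505.0, 12.0, 1045.0], [657.0, -33.0, 122.0], [657.0, -35.0, 121.0], [657.0, -37.0, 120.0], [657.0, -39.0, 123.0], [657.0, -41.0, 122.0], [655.0, -31.0, 122.0], [655.0, -33.0, 123.0], [655.0, -35.0, 119.0], [655.0, -37.0, 119.0], [655.0, -39.0, 122.0], [655.0, -41.0, 120.0], [654.0, -43.0, 123.0], [653.0, -29.0, 119.0], [653.0, -31.0, 121.0], [653.0, -33.0, 122.0], [653.0, -35.0, 122.0], [653.0, -37.0, 121.0], [652.0, -39.0, 123.0], [653.0, -41.0, 120.0], [653.0, -43.0, 122.0], [651.0, -29.0, 119.0]]
top gauge table z 0.1
block 208 [492.6 240.7] [20.9 44.1] 64.4 47.9
blade 158 [528.3 223. ] [ 14.6 122.4] 70.5 27.7
top tub table z 2.1
839 [ 503.5 -309.5] [220.6 151.7] 14.1
scene cell table z 2.2
wood 944 [645.4 -11.5] [ 87.9 123.6] 16.0 13.2
ba
[... 253 characters left out ...]
, 122.0], [631.0, 16.0, 121.0], [633.0, 16.0, 123.0], [635.0, 17.0, 123.0], [637.0, 18.0, 124.0], [638.0, 20.0, 122.0], [639.0, 22.0, 122.0], [1139.0, -560.0, 703.0], [632.0, 12.0, 122.0], [634.0, 12.0, 123.0], [637.0, 12.0, 124.0], [638.0, 14.0, 124.0], [638.0, 16.0, 123.0], [639.0, 19.0, 121.0], [641.0, 19.0, 122.0], [642.0, 20.0, 122.0], [1139.0, -560.0, 703.0], [631.0, 10.0, 120.0], [634.0, 9.0, 122.0], [635.0, 11.0, 122.0], [637.0, 12.0, 122.0], [638.0, 14.0, 121.0], [640.0, 14.0, 123.0], [641.0, 16.0, 122.0]]
scene gauge table z 1.5
block 154 [494.1 240.6] [21.4 46.5] 64.2 47.6
blade 196 [529.3 227.1] [ 22.2 125.6] 70.2 27.4
scene tub table z 3.7
1637 [ 504.7 -308.4] [222.3 153. ] 14.4
```

View pics/zoom0.png

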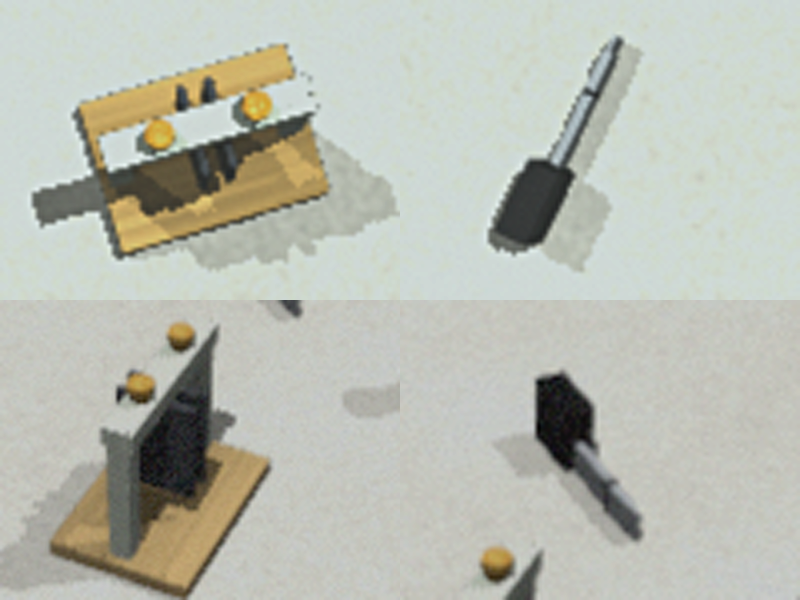

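The cell is at about (644.5, -11.2) with yaw 15.8°. The gauge is at about (493, 240.7) with yaw -25.6°, and the tub is at (504, -309) with yaw 14.2°. I'll move to hover over the gauge.

Request:
apply_moves:
  targets:
    - [85,[256,709,-81],[0,0,127.5]]
    - [85,[256,709,-81],[0,0,127.5]]
    - [85,[256,709,-81],[0,0,127.5]]
    - [85,[256,709,-81],[0,0,127.5]]
    - [85,[256,709,-81],[0,0,127.5]]
    - [85,[256,709,-81],[0,0,127.5]]
    - [85,[256,709,-81],[0,0,127.5]]
    - [85,[256,709,-81],[0,0,127.5]]
    - [85,[256,709,-81],[0,0,127.5]]
    - [85,[256,709,-81],[0,0,127.5]]
    - [85,[256,709,-81],[0,0,127.5]]
    - [85,[256,709,-81],[0,0,127.5]]
    - [85,[256,709,-81],[0,0,127.5]]
    - [85,[256,709,-81],[0,0,127.5]]
    - [85,[256,709,-81],[0,0,127.5]]
    - [85,[256,709,-81],[0,0,127.5]]
    - [85,[256,709,-81],[0,0,127.5]]
    - [85,[256,709,-81],[0,0,127.5]]
    - [85,[256,709,-81],[0,0,127.5]]
    - [85,[256,709,-81],[0,0,127.5]]
  squeeze: 40

```text
time_s: 2.1
eef_pos: [493.3, 239.6, 150.7]
ee_rot: [0.0, 0.223, 0.975, 0.0]
force: [-1.0, -0.2, 0.0]
grip_width: 0.995
grip_force: 0.0
```

Request:
apply_moves:
  targets:
    - [85,[0,0,-40],[0,0,0]]
    - [85,[0,0,-80],[0,0,0]]
    - [85,[0,0,-110],[0,0,0]]
    - [85,[0,0,-130],[0,0,0]]
    - [85,[0,0,-143],[0,0,0]]
    - [85,[0,0,-143],[0,0,0]]
    - [15,[0,0,-143],[0,0,0]]
    - [15,[0,0,-143],[0,0,0]]
    - [15,[0,0,-143],[0,0,0]]
    - [15,[0,0,-143],[0,0,0]]
    - [15,[0,0,-143],[0,0,0]]
    - [15,[0,0,-143],[0,0,0]]
    - [15,[0,0,-143],[0,0,0]]
    - [15,[0,0,-143],[0,0,0]]

```text
time_s: 3.5
eef_pos: [493.5, 240.8, 7.8]
ee_rot: [0.0, 0.222, 0.975, 0.0]
force: [-0.9, -0.3, 6.1]
grip_width: 0.227
grip_force: 40.0
```

Request:
apply_moves:
  targets:
    - [15,[0,0,20],[0,0,0]]
    - [15,[0,0,50],[0,0,0]]
    - [15,[-3,-40,50],[0,0,8]]
    - [15,[-5,-80,50],[0,0,16]]
    - [15,[-7,-120,50],[0,0,24]]
    - [15,[-9,-160,50],[0,0,32]]
    - [15,[-9,-200,50],[0,0,38]]
    - [15,[-9,-240,50],[0,0,41.4]]
    - [15,[-9,-275,50],[0,0,41.4]]
    - [15,[-9,-298,50],[0,0,41.4]]
    - [15,[-9,-298,50],[0,0,41.4]]
    - [15,[-9,-298,50],[0,0,41.4]]
    - [15,[-9,-298,50],[0,0,41.4]]
    - [15,[-9,-298,50],[0,0,41.4]]
  squeeze: 60

```text
time_s: 4.9
eef_pos: [484.1, -56.4, 57.2]
ee_rot: [-0.0, -0.138, 0.99, 0.0]
force: [0.2, -0.2, -1.1]
grip_width: 0.23
grip_force: 58.8
```

Run:
```python
from h import *
s=ctrl.sense();print(s['eef_pos'],s['ee_rot'],s['grip_width'],s['force'])
ims={}
for n in("scene","top"):
    p,d=capture(n); cv2.imwrite(f'pics/{n}1.png',p); np.save(f'{n}1.npy',d); ims[n]=p
    W=world(n,d); w=W.reshape(-1,3)
    c,s=np.cos(np.radians(15.8)),np.sin(np.radians(15.8))
    X=(w[:,0]-644.5)*c+(w[:,1]+11.2)*s; Y=-(w[:,0]-644.5)*s+(w[:,1]+11.2)*c
    m=(X>-142)&(X<-62)&(abs(Y)<30)&(w[:,2]>45)&(w[:,2]<75)
    print(n,m.sum())
    for lo in range(-142,-58,8):
        k=m&(X>=lo)&(X<lo+8)
        if k.sum(): print(lo,k.sum(),'Y',Y[k].min().round(1),Y[k].mean().round(1),Y[k].max().round(1),'z',w[k,2].min().round(1),np.median(w[k,2]).round(1),w[k,2].max().round(1),'Xmax',X[k].max().round(1))
    # plates / bar
    for l,k in(('front plates',(X>-30)&(X<-12)&(abs(Y)<15)&(w[:,2]>70)&(w[:,2]<100)),('rear',(X<30)&(X>12)&(abs(Y)<15)&(w[:,2]>70)&(w[:,2]<100)),('bar',(abs(X)<18)&(abs(Y)<65)&(w[:,2]>103)&(w[:,2]<112)),('term',(abs(X)<18)&(abs(Y)<65)&(w[:,2]>115)&(w[:,2]<126))):
        if k.sum(): print(l,k.sum(),'X',X[k].min().round(1),X[k].max().round(1),'Y',np.round(np.percentile(Y[k],[0,25,50,75,100]),1))
a,b=ims['top'],ims['scene']
R=lambda i,x,y:cv2.resize(i[y:y+150,x:x+100],(400,600),interpolation=cv2.INTER_CUBIC)
cv2.imwrite('pics/zoom1.png',cv2.convertScaleAbs(np.hstack([R(a,285,175),R(b,270,140)]),alpha=1.6))
```

```text
[484.11823431 -56.4265184   57.22678493] [-1.15602923e-04 -1.37767913e-01  9.90464528e-01  8.73616159e-05] 0.23030099014860647 [ 0.22631571 -0.15420937 -1.11151761]
scene 322
-142 33 Y -5.4 -1.4 5.9 z 49.6 62.1 71.9 Xmax -134.0
-134 31 Y -4.9 -1.8 5.1 z 50.2 64.4 72.6 Xmax -126.5
-126 35 Y -6.0 -2.1 2.7 z 49.7 62.5 73.9 Xmax -118.1
-118 29 Y -5.5 -2.3 1.6 z 52.6 64.7 72.7 Xmax -110.0
-110 35 Y -4.4 -1.6 3.8 z 50.1 61.9 72.4 Xmax -102.2
-102 36 Y -4.8 -2.0 5.0 z 50.0 63.7 71.7 Xmax -94.0
-94 35 Y -5.0 -1.9 2.6 z 51.6 64.0 72.3 Xmax -86.0
-86 30 Y -4.6 -2.0 4.5 z 50.8 62.4 71.9 Xmax -78.4
-78 36 Y -4.4 -0.9 2.6 z 50.8 62.2 71.9 Xmax -70.0
-70 22 Y -3.0 -0.2 3.8 z 50.0 59.3 71.1 Xmax -65.3
front plates 19 X -23.1 -18.9 Y [-10.1  -9.8  -8.1   1.1  13.5]
rear 144 X 12.2 26.1 Y [-12.3  -8.8  -7.3   5.9  10.9]
bar 387 X -10.7 11.9 Y [-58.  -38.9  -5.2  19.5  59.8]
term 101 X -7.0 8.2 Y [-33.7 -27.8 -18.8  24.7  33.2]
top 27
-94 3 Y -3.1 -2.3 -1.2 z 67.3 70.0 70.3 Xmax -86.2
-86 10 Y -3.0 -0.2 2.4 z 65.4 69.4 70.5 Xmax -78.8
-78 10 Y -3.8 -0.0 2.4 z 54.1 65.8 73.1 Xmax -70.9
-70 4 Y -1.9 -0.5 0.5 z 65.7 68.8 70.9 Xmax -66.1
front plates 41 X -25.5 -12.6 Y [-9.6 -6.7  5.1  7.8 10. ]
rear 32 X 12.2 23.9 Y [-10.   -7.3   0.3   7.7   9.9]
bar 424 X -10.7 9.7 Y [-56.8 -30.2   0.3  34.   56.9]
term 95 X -8.0 6.4 Y [-33.6 -25.4  18.8  26.2  33.6]
```

View pics/zoom1.png

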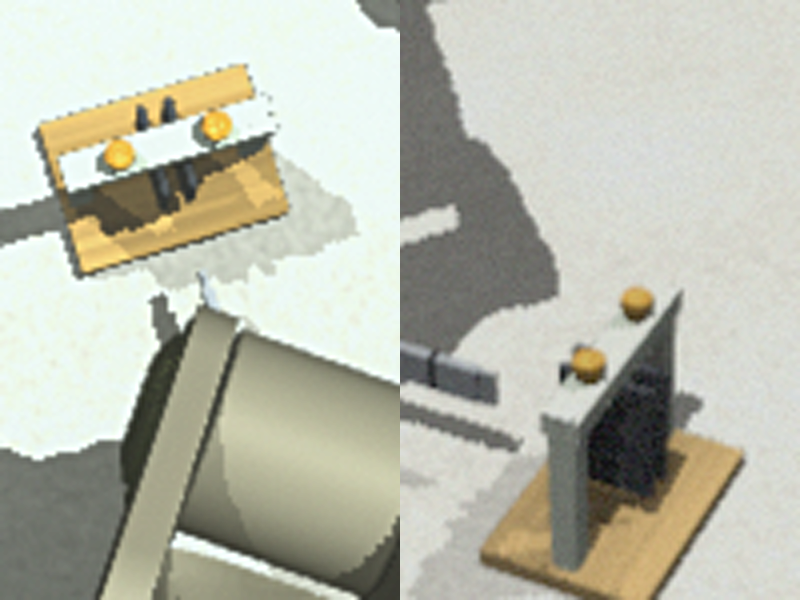

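Top view: the tip is at crop (203,275), lined up with the gap between the plates at (175,185). Scene view: the blade is level at (450,370), with its line visible. I'll check that the pose has settled, then advance partway.

Request:
apply_moves:
  targets:
    - [15,[0,0,0],[0,0,0]]
    - [15,[0,0,0],[0,0,0]]
    - [15,[9.6,2.7,0],[0,0,0]]
    - [15,[19.2,5.4,0],[0,0,0]]
    - [15,[28.9,8.2,0],[0,0,0]]
    - [15,[28.9,8.2,0],[0,0,0]]
    - [15,[28.9,8.2,0],[0,0,0]]
    - [15,[28.9,8.2,0],[0,0,0]]

```text
time_s: 5.8
eef_pos: [512.8, -49.1, 57.2]
ee_rot: [-0.0, -0.137, 0.991, 0.0]
force: [0.2, 0.3, -0.9]
grip_width: 0.226
grip_force: 58.8
```

Run:
```python
from h import *
s=ctrl.sense();e=s['eef_pos'];print(e,s['force'])
c,sn=np.cos(np.radians(15.8)),np.sin(np.radians(15.8))
print('kin XY',(e[0]-644.5)*c+(e[1]+11.2)*sn,-(e[0]-644.5)*sn+(e[1]+11.2)*c)
acc=[]
for i in range(4):
  for n in("top","scene"):
    p,d=capture(n); w=world(n,d).reshape(-1,3)
    X=(w[:,0]-644.5)*c+(w[:,1]+11.2)*sn; Y=-(w[:,0]-644.5)*sn+(w[:,1]+11.2)*c
    k=(X>-65)&(X<-28)&(abs(Y)<12)&(w[:,2]>(67 if n=='top' else 45))&(w[:,2]<75)
    t=(abs(X)<18)&(abs(Y)<65)&(w[:,2]>115)&(w[:,2]<126)
    f=(X<-12)&(X>-27)&(abs(Y)<15)&(w[:,2]>80)&(w[:,2]<100)
    g=lambda v:np.round(np.percentile(v,[3,50,97]),1) if len(v) else None
    if i<2: print(n,k.sum(),'bladeY',g(Y[k]),'Xmax',X[k].max().round(1),'plates',g(Y[f]),'term',g(Y[t]))
    if i==0: cv2.imwrite(f'pics/{n}2.png',p); 
a,b=cv2.imread('pics/top2.png'),cv2.imread('pics/scene2.png')
R=lambda i,x,y:cv2.resize(i[y:y+75,x:x+50],(400,600),interpolation=cv2.INTER_NEAREST)
cv2.imwrite('pics/zoom2.png',cv2.convertScaleAbs(np.hstack([R(a,305,190),R(b,300,205)]),alpha=1.6))
```

```text
[512.80759808 -49.12258754  57.15309184] [ 0.23591489  0.2607366  -0.8530834 ]
kin XY -137.04237023909167 -0.6325563672433105
top 13 bladeY [-3.9 -1.9  0.4] Xmax -36.7 plates [-9.3  5.1  9.9] term [-32.3  18.9  32.3]
scene 114 bladeY [-5.  -2.9  1.3] Xmax -35.6 plates [-10.5  -7.1  10. ] term [-32.5 -18.   32.2]
top 11 bladeY [-3.9 -1.7  0.5] Xmax -37.1 plates [-9.5 -5.   9.7] term [-32.3  18.1  32.3]
scene 118 bladeY [-5.1 -2.8  1.4] Xmax -35.9 plates [-10.6  -6.7  10.4] term [-33.1 -19.9  31.1]
```

View pics/zoom2.png

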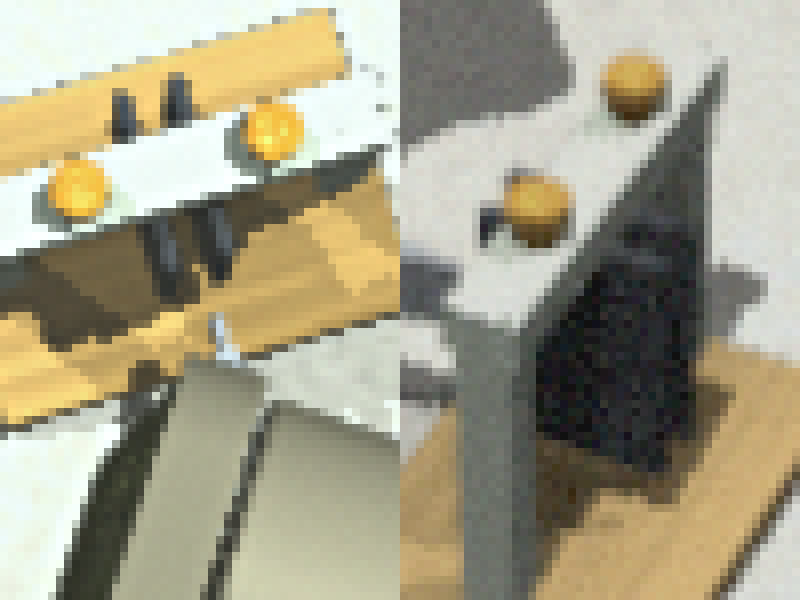

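Crop 1 shows the tip at (218,320), slightly right of the gap between the plates at (190,275). Depth puts it about 1.7 mm off in Y, so I'll shift +1.5 mm across and re-measure.

Request:
apply_moves:
  targets:
    - [15,[-0.4,1.5,0],[0,0,0]]
    - [15,[-0.4,1.5,0],[0,0,0]]
    - [15,[-0.4,1.5,0],[0,0,0]]
    - [15,[-0.4,1.5,0],[0,0,0]]

```text
time_s: 6.6
eef_pos: [512.7, -47.7, 57.3]
ee_rot: [0.0, -0.137, 0.991, -0.0]
force: [-0.2, -0.7, -0.8]
grip_width: 0.226
grip_force: 58.8
```

```bash
cat > m.py <<'E'
from h import *
s=ctrl.sense();e=s['eef_pos'];print(e,s['force'],s['wrist_torque'],s['time_s'])
c,sn=np.cos(np.radians(15.8)),np.sin(np.radians(15.8))
print('kin XY',(e[0]-644.5)*c+(e[1]+11.2)*sn,-(e[0]-644.5)*sn+(e[1]+11.2)*c)
for n in("top","scene"):
    D=[];I=[]
    for i in range(4): p,d=capture(n); D.append(d); I.append(p)
    p=np.mean(I,0); d=np.median(D,0); cv2.imwrite(f'pics/{n}3.png',p); w=world(n,d).reshape(-1,3)
    X=(w[:,0]-644.5)*c+(w[:,1]+11.2)*sn; Y=-(w[:,0]-644.5)*sn+(w[:,1]+11.2)*c; Z=w[:,2]
    k=(X>-110)&(X<-28)&(abs(Y)<12)&(Z>(67 if n=='top' else 52))&(Z<75)
    print(n,k.sum(),'Y',np.round(np.percentile(Y[k],[3,50,97]),1),'X',X[k].min().round(1),X[k].max().round(1))
    if n=='scene':
        q=k&(Z<66)&(X<-55); print('side face fit',np.polyfit(X[q]+60,Y[q],1),q.sum())
    for lo,hi in((-27,-12),(12,27)):
        f=(X<hi)&(X>lo)&(Z>75)&(Z<99)
        for sg in(1,-1):
            g=f&(Y*sg>0)&(Y*sg<15); print('plate',lo,sg,g.sum(),np.round(np.percentile(Y[g],[3,50,97]),1) if g.sum() else '')
E
python3 m.py
```

```text
[512.70253177 -47.67544445  57.29277875] [-0.18059146 -0.67408208 -0.75940343] [0.00132488 0.03744223 0.0045092 ] 6.6
kin XY -136.74943846236482 0.7885182368075192
top 18 Y [-2.7 -0.2  2.3] X -74.2 -36.6
plate -27 1 20 [5.  7.7 9.8]
plate -27 -1 19 [-9.5 -6.8 -5. ]
plate 12 1 16 [5.5 7.9 9.9]
plate 12 -1 17 [-9.8 -7.  -5.1]
scene 294 Y [-3.  -1.5  3.1] X -110.0 -35.1
side face fit [ 6.67246690e-04 -1.89855171e+00] 124
plate -27 1 5 [6.6 7.9 9.4]
plate -27 -1 14 [-9.5 -8.1 -4.6]
plate 12 1 53 [ 5.1  6.4 10. ]
plate 12 -1 72 [-10.2  -8.7  -6.1][ WARN:0@4.194] global loadsave.cpp:1063 imwrite_ Unsupported depth image for selected encoder is fallbacked to CV_8U.
```

Centred to within about 0.3 mm and parallel. Inserting, first by half.

Request:
apply_moves:
  targets:
    - [15,[4.8,1.4,0],[0,0,0]]
    - [15,[9.6,2.7,0],[0,0,0]]
    - [15,[14.4,4.1,0],[0,0,0]]
    - [15,[19.2,5.4,0],[0,0,0]]
    - [15,[24.1,6.8,0],[0,0,0]]
    - [15,[24.1,6.8,0],[0,0,0]]
    - [15,[24.1,6.8,0],[0,0,0]]

```text
time_s: 7.7
eef_pos: [536.8, -40.8, 57.2]
ee_rot: [-0.0, -0.137, 0.991, 0.0]
force: [-0.7, 0.0, -0.9]
grip_width: 0.229
grip_force: 58.8
```

```bash
python3 m.py 2>/dev/null|head -6
```

```text
[536.75809085 -40.79757267  57.18244688] [-0.69432873  0.01697409 -0.87975992] [-0.0089522   0.06576251 -0.0001016 ] 7.7
kin XY -111.73003803588051 0.8566766496727496
top 8 Y [-2.8  0.   2.8] X -40.2 -28.4
plate -27 1 8 [5.3 7.6 9.7]
plate -27 -1 19 [-9.6 -6.8 -5. ]
plate 12 1 15 [ 5.5  7.7 10. ]
```

Request:
apply_moves:
  targets:
    - [15,[4.8,1.4,0],[0,0,0]]
    - [15,[9.6,2.7,0],[0,0,0]]
    - [15,[14.4,4.1,0],[0,0,0]]
    - [15,[18.3,5.2,0],[0,0,0]]
    - [15,[20.2,5.7,0],[0,0,0]]
    - [15,[20.2,5.7,0],[0,0,0]]
    - [15,[20.2,5.7,0],[0,0,0]]

```text
time_s: 8.8
eef_pos: [556.9, -35.2, 57.2]
ee_rot: [-0.0, -0.137, 0.991, 0.0]
force: [1.0, 0.1, -0.5]
grip_width: 0.221
grip_force: 58.8
```

```bash
python3 m.py 2>/dev/null|head -4
python3 - <<'E'
from h import *
a,b=cv2.imread('pics/top3.png'),cv2.imread('pics/scene3.png')
R=lambda i,x,y:cv2.resize(i[y:y+75,x:x+50],(400,600),interpolation=cv2.INTER_NEAREST)
cv2.imwrite('pics/zoom3.png',cv2.convertScaleAbs(np.hstack([R(a,305,190),R(b,290,205)]),alpha=1.6))
f,cx,cy,E=cam('scene')
c,s=np.cos(np.radians(15.8)),np.sin(np.radians(15.8))
for x in (-25,): 
    for z in(55,60,68):
        P=np.array([644.5+x*c+3*s,-11.2+x*s-3*c,z]); q=E[:3,:3].T@(P-E[:3,3]); print(z,q[0]/q[2]*f+cx,q[1]/q[2]*f+cy)
E
```

```text
[556.89199963 -35.15452828  57.21611886] [ 1.03079861  0.06229121 -0.50832816] [0.01079592 0.02152092 0.01366113] 8.8
kin XY -90.82033921586549 0.8044498446048003
55 311.0600049872384 245.45530082638243
60 311.0014015772155 243.53450327254325
68 310.9068476113869 240.43538282548607
```

View pics/zoom3.png

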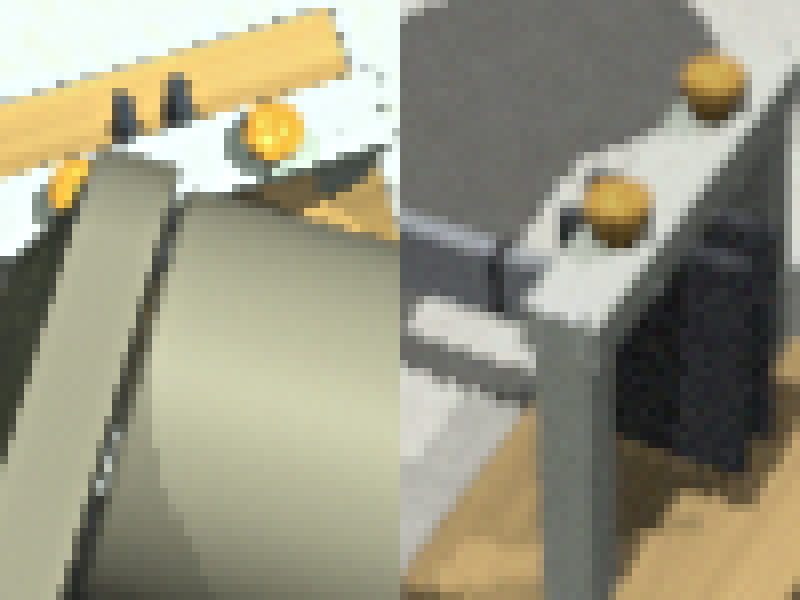

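The scene half is from the previous step because the script stopped early. I'll take a new one.

Run:
```python
from h import *
p=np.mean([capture('scene')[0] for i in range(3)],0).astype(np.uint8)
cv2.imwrite('pics/zoom4.png',cv2.convertScaleAbs(cv2.resize(p[205:265,280:340],(600,600),interpolation=cv2.INTER_NEAREST),alpha=1.6))
s=ctrl.sense();print(s['time_s'],s['force'],s['eef_pos'])
```

```text
9.15 [ 0.40467538  0.13038251 -1.74128988] [556.94485341 -35.19025023  57.30956044]
```

View pics/zoom4.png

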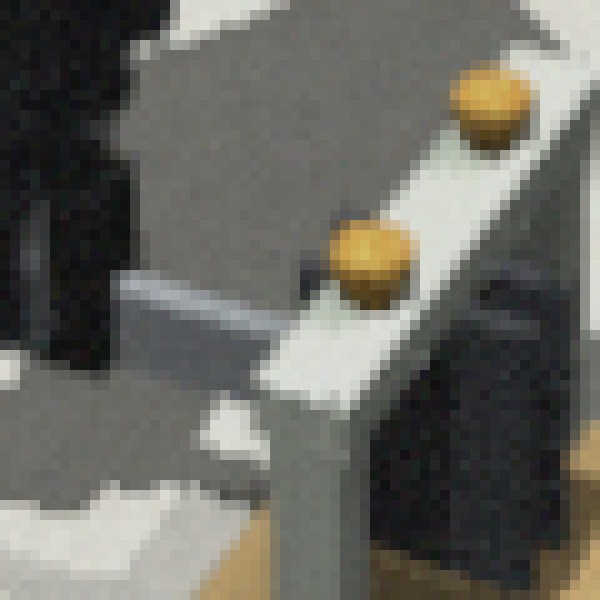

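The blade is between the plates. By arm pose and the measured tip, the line is within about 1 mm of the mouth, though the post hides it here. I'll hold, then withdraw.

Request:
apply_moves:
  targets:
    - [15,[0,0,0],[0,0,0]]
    - [15,[0,0,0],[0,0,0]]
    - [15,[0,0,0],[0,0,0]]
    - [15,[0,0,0],[0,0,0]]
    - [15,[0,0,0],[0,0,0]]
    - [15,[0,0,0],[0,0,0]]
    - [15,[0,0,0],[0,0,0]]
    - [15,[0,0,0],[0,0,0]]
    - [15,[0,0,0],[0,0,0]]
    - [15,[0,0,0],[0,0,0]]
    - [15,[0,0,0],[0,0,0]]
    - [15,[0,0,0],[0,0,0]]
    - [15,[0,0,0],[0,0,0]]
    - [15,[0,0,0],[0,0,0]]
    - [15,[0,0,0],[0,0,0]]

```text
time_s: 10.65
eef_pos: [557.0, -35.2, 57.3]
ee_rot: [0.0, -0.137, 0.991, 0.0]
force: [-0.6, 0.6, -1.4]
grip_width: 0.232
grip_force: 58.8
```

Request:
apply_moves:
  targets:
    - [15,[-4.8,-1.4,0],[0,0,0]]
    - [15,[-11.5,-3.3,0],[0,0,0]]
    - [15,[-19.2,-5.4,0],[0,0,0]]
    - [15,[-26.9,-7.6,0],[0,0,0]]
    - [15,[-34.6,-9.8,0],[0,0,0]]
    - [15,[-42.3,-12,0],[0,0,0]]
    - [15,[-50,-14.2,0],[0,0,0]]
    - [15,[-57.7,-16.3,0],[0,0,0]]
    - [15,[-67.3,-19,0],[0,0,0]]
    - [15,[-77,-21.8,0],[0,0,0]]
    - [15,[-77,-21.8,0],[0,0,0]]
    - [15,[-77,-21.8,40],[0,0,0]]
    - [15,[-77,-21.8,75],[0,0,0]]
    - [15,[-77,-21.8,75],[0,0,0]]

```text
time_s: 12.05
eef_pos: [482.2, -57.7, 136.4]
ee_rot: [0.004, -0.137, 0.991, -0.002]
force: [-0.2, -0.6, -1.7]
grip_width: 0.225
grip_force: 58.9
```

Request:
apply_moves:
  targets:
    - [15,[-3,-50,0],[0,0,-1.6]]
    - [15,[-6,-100,0],[0,0,-1.6]]
    - [15,[-9,-150,0],[0,0,-1.6]]
    - [15,[-12,-200,0],[0,0,-1.6]]
    - [15,[-14,-240,0],[0,0,-1.6]]
    - [15,[-15,-262,0],[0,0,-1.6]]
    - [15,[-15,-262,0],[0,0,-1.6]]
    - [15,[-15,-262,0],[0,0,-1.6]]
    - [15,[-15,-262,-35],[0,0,-1.6]]
    - [15,[-15,-262,-70],[0,0,-1.6]]
    - [15,[-15,-262,-95],[0,0,-1.6]]
    - [15,[-15,-262,-108],[0,0,-1.6]]
    - [15,[-15,-262,-115],[0,0,-1.6]]
    - [15,[-15,-262,-115],[0,0,-1.6]]
    - [15,[-15,-262,-115],[0,0,-1.6]]

```text
time_s: 13.55
eef_pos: [465.5, -319.2, 18.4]
ee_rot: [0.001, -0.123, 0.992, -0.001]
force: [0.5, -0.2, -0.1]
grip_width: 0.233
grip_force: 59.1
```

Request:
apply_moves:
  targets:
    - [50,[0,0,0],[0,0,0]]
    - [50,[0,0,0],[0,0,0]]
    - [50,[0,0,0],[0,0,0]]
    - [50,[0,0,0],[0,0,0]]
    - [50,[0,0,30],[0,0,0]]
    - [50,[0,0,70],[0,0,0]]
    - [50,[0,0,120],[0,0,0]]
    - [50,[-10,30,160],[0,0,0]]
    - [50,[-30,80,180],[0,0,0]]
    - [50,[-50,130,180],[0,0,0]]
    - [50,[-60,180,180],[0,0,0]]
    - [50,[-60,220,180],[0,0,0]]
    - [50,[-60,220,180],[0,0,0]]
    - [50,[-60,220,180],[0,0,0]]
    - [50,[-60,220,180],[0,0,0]]

```text
time_s: 15.05
eef_pos: [405.3, -99.8, 197.4]
ee_rot: [0.0, -0.123, 0.992, -0.0]
force: [0.6, -0.5, 0.8]
grip_width: 0.583
grip_force: 0.0
```

Run:
```python
from h import *
a=capture('top')[0];b=capture('scene')[0]
cv2.imwrite('pics/end.png',cv2.convertScaleAbs(np.hstack([cv2.resize(a[140:380,180:540],(400,300)),cv2.resize(b[100:400,60:460],(400,300))]),alpha=1.5))
print(ctrl.sense()['eef_pos'])
```

```text
[ 405.14087827 -100.05750204  197.17418535]
```

View pics/end.png

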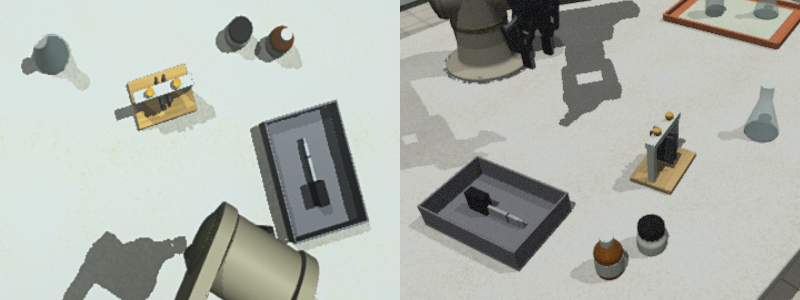

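The gauge is lying in the tub, at (312,175) in the top half of the picture. The flask, bottle, jar and cell haven't moved, and the gripper is clear, so I'll hand in.

```bash
python3 -c "
from rig import ctrl
print(ctrl.finish_job())"
```

```text
the job is handed in; nothing more can be done
None
```

The job is handed in: the blade went between the plates to its depth line (within about 1 mm by arm pose; the post hid the line), was held over a second without contact and drawn out, and the gauge is in the tub with flask, bottle and jar unmoved.

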